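# Set sprung calliper forceps to their marked gap and hold them over a dish

## Robot

A 6-joint arm with a two-finger parallel gripper is mounted at the origin on a cart in front of the work surface, level with it; the furniture and walls round the work are solid. World frame = base frame: x ahead of the robot, y to its left, z up, the work surface at z = 0. Lengths are in m, angles in degrees, forces in N, time in s.
With the tool pointing down it reaches from about 0.375 to 0.9 m from the base axis. Payload 3.1 kg.
Tool frame: the origin (TCP) lies where the fingers leave the gripper's body, on its centre line; the fingertips stand 70 mm ahead of it and the grasp point (between the pads) lies 51 mm ahead of it; z points along the fingers, y is the line along which they close (so a half turn about z gives the same grasp; the last joint's range is limited). The gripper opens to 87 mm and grips with 3 to 60 N. Pads are 19 mm wide; open, the fingers measure 117 mm over their backs; the gripper's body (75 mm by 190 mm) begins 51 mm behind the grasp point.
Start: joints at [55.09, 30.224, 82.088, -0, 67.689, -10.227], TCP at [0.261, 0.568, 0.292] pointing down, gripper open.
Joint ranges: [-176.69, 176.69], [-43.24, 126.21], [12.49, 139.97], [-82, 262], [0, 151.66], [-163.58, 163.58]. Speed limits (degrees/s): [159.86, 159.86, 180, 180, 180, 180].

## Interface

Orientations are given as a 3x3 rotation matrix whose columns are the frame's x, y, z axes.
In Python, from rig import readout, capture, calibration, bot, look_for gives the robot as it stands. The module is installed in compiled form; this text tells all that it offers.
- The arm moves only by the shell command python3 -m pendant 'ROWS'. ROWS is JSON, a list of rows, each a list of 7 numbers: the shift along the tool's x, y, z normalised to -1 to 1, where 1 is 200 mm, then the turn, a rotation vector about the tool's x, y, z normalised to -1 to 1, where 1 is 180 degrees, then the closure, from -1 (fully open) to 1 (shut). In form: [[dx, dy, dz, ax, ay, az, grip], ...]. A call has 1 to 8 rows; each row is the pose to reach, as a shift and turn from the pose commanded when the call began, along the tool's axes at that moment, turning the shorter way round; what a row does not reach only later rows make up. A row lasts 1/10 s, in which the tool goes at most 50 mm and 8.59 degrees, less where a joint would pass 70% of its speed; a pose out of reach is approached as far as the arm can. A call with a number of a shift or a turn outside -1 to 1 is refused whole. A call with a gripper value outside its range is refused whole. The fingers move at their own pace and stop on an object; the grip force is fixed at half the most. Time passes only in rows, so rows that repeat a pose let the fingers close. It gives the time, the measured TCP pose, the force, the opening and the grip force at its end, in the units of the state.
- readout.read_state(): the state, without advancing time (a new reading comes with each control period).
- capture(name): name is "scene" or "top" or "wrist"; returns (picture, depth): 384x512x3 uint8, red, green, blue; 384x512 float32, m along the optical axis (not along the pixel's ray), 0 where there is no reading.
- calibration(name): a dict with "mtx" (3x3 intrinsics, pixels), "T" (4x4, takes a point from camera to world coordinates); the wrist camera has in their place "mount" (4x4, takes a point from camera to tool coordinates, whose origin is the TCP and whose axes are the flange's). Camera axes: x right, y down, z forward; pixel columns grow to the right and rows downward; lengths in m; the calibration is good to about 2 mm. A picture is of the moment at which its call begins: read the wrist's pose just before it. calibration takes no time and is no camera call.
- bot.hand_in(): hands the job in; it is judged then, once.
Trained networks look in the newest picture that a camera, given by its name, has taken for a name from the list of things; names that differ only in an ending like _2 or _b are one class to them, and where a whole thing is asked for, a point or a joint stands for the part that bears it (a point fixed in the world has none). Each returns a list of dicts, best first, with "conf" (0 to 1); they miss things now and then, are a little off and sometimes report something else, mostly with a low value. They report only what shows in the picture. A call takes as long as a camera call.
- look_for(thing, camera): "extent" ([left, top, right, bottom] in pixels, round what is visible of it).
The state is a dict: "time_s": time; "joint_positions": joint angles; "qvel": joint speeds; "tau": joint torques, N m; "position": TCP position; "tcp_rot": TCP orientation; "force": force on the tool from outside, world axes, zero at the start; "moment": the same for the moment, N m; "opening": opening from 0.0 (shut) to 1.0 (fully open); "grasp_force": force on a finger pad.
Only numpy, scipy, OpenCV 4.12 (cv2) and the standard library are available. Lean on these libraries where they do the work, as an engineer would, in place of code of your own. Each camera call takes 0.05 s, during which the arm holds its last target. There are 200 camera calls.

## Task

Lift the sprung calliper forceps off their rest, squeeze them until the pointer on the moving blade lines up with the raised line of the black rider on the cross scale, and hold them level and steady at that gap with both tips over the petri dish that stands alone, a few centimetres above it without touching it. Keep that for two seconds and finish while still holding them so: do not put them down. Never squeeze the tips shut, and leave the dish and the other things where they are.

Things in the scene. Friction and masses are not known exactly. Their poses are not given: they have to be found in the camera images.
- forceps: Steel calliper forceps, 190 mm long, 100 g, level on a grey rest, blades side by side: they close horizontally. Origin: centre line at the finger plates, at the blades' underside, 30 mm above the bench on the rest; +x to the tips, +y to the fixed blade, z up. The fixed blade is one with the heel, so this frame turns by about half the squeeze angle when both are squeezed.
- grip (a point): The place to grip, from above: midway between the two dark ribbed finger plates on the outsides of the blades (when free), 7 mm above the underside. Each plate is 32 mm long along x and 14 mm high; 42 mm wide over both when free. The plates are parallel to each other at 0.125 rad of squeeze. Centre of mass within 5 mm of it along x.
- squeeze (a joint): Moving blade's hinge at the heel (95 mm behind the grip), rad: 0 free, grows when squeezed, above 0.245 counts as shut. Width over plates = 41.7 mm - 95 mm x angle; tips' distance 48 mm - 170 mm x angle; pointer moves 133 mm x angle. Spring force at the plates about 4 N free, 7 N at 0.06, 13 N at 0.19. The marked gap lies at 0.06 to 0.19 rad (width 36 to 24 mm).
- pointer (a point): Top of the pointer: a steel upright pin 2.5 mm thick on the moving blade, just on the tip side of the aluminium cross scale, about 37 mm ahead of the grip and 22 mm above the blades' underside.
- mark (a point): Front end of the raised line (fin 2.5 mm thick) on the black rider; axes as forceps. Gap set = pointer at the same y as the mark in this frame: pin and fin form one line from above (the pin stays about 1 mm ahead in x). When free the pointer is at smaller y; squeezing moves it to +y. The rider's place differs each time.
- rider (a joint): Place of the black rider (9 mm wide) along the cross scale, m, 0 to 0.0172, larger = smaller gap. Clamped fast. The scale lies across the blades 26 to 34 mm ahead of the grip, 66 mm long, its top 16 mm above the blades' underside; rider top at 26 mm.
- tip_fixed (a point): End of the fixed blade, centre of the point, 4.5 mm above the blades' underside, 73 mm ahead of the body's origin.
- tip_moving (a point): End of the moving blade, likewise.
- rest: Grey rest fixed to the bench, 186 mm long; origin on the bench under the grip, +x to the tips. Base plate 6 mm thick, 50 mm wide; front cross piece at x = 46 to 58 mm with small end lips, 76 mm wide, 36 mm high; rear fork at x = -105 to -91 mm, 38 mm high, beside the heel. Between them the blades are free below and beside. Lift straight up 20 mm to come clear.
- dish: The petri dish that stands alone, 90 mm across, 15 mm high, loose on the bench to the left of the rest; origin at the centre of its underside. Two more such dishes stand stacked farther off and are not meant.
- plate: Bystander, loose: well plate. Leave it alone.
- tape: Bystander, loose: roll of tape. Leave it alone.
- pen: Bystander, loose: ballpoint pen. Leave it alone.
- fine_tweezers: Bystander, loose: small fine tweezers. Leave it alone.

How it is judged:
By the outcome, as a careful person would: the job done as asked, in the order asked, and still so for the second after the job is handed in, while the arm keeps its last pose, push and grip.
It also fails if it takes over 42 s, if anything falls off the work surface, if the arm or the gripper's body presses on something with over 40 N, if the wrist force passes 120 N, or if a joint passes its speed limit or range.

## Working session

There is one attempt and no reset: what is moved stays moved. The work goes in short steps, Python scripts to look and compute and a shell command to move; the robot and the scene stay as the last step left them, time stands still between calls to the robot, and variables do not carry over. Pictures are saved under pics/ and viewed, at most 10 in all, crops included, and the job is handed in when it is done.

```bash
mkdir -p pics; cat > h.py <<'E'
import numpy as np, cv2
from rig import readout, capture, calibration, bot, look_for
def T_of(cam):
    c=calibration(cam)
    if cam!='wrist': return c['mtx'],np.array(c['T'])
    s=readout.read_state(); T=np.eye(4); T[:3,:3]=s['tcp_rot']; T[:3,3]=s['position']
    return c['mtx'],T@np.array(c['mount'])
def world(K,T,depth):
    v,u=np.mgrid[:384,:512]; K=np.array(K)
    p=np.stack([(u-K[0,2])/K[0,0]*depth,(v-K[1,2])/K[1,1]*depth,depth],-1)
    return p@T[:3,:3].T+T[:3,3]
def proj(K,T,P):
    q=np.linalg.inv(T)@np.append(P,1); p=np.array(K)@q[:3]; return p[:2]/p[2]
def snap(cam,name):
    K,T=T_of(cam); im,d=capture(cam); cv2.imwrite('pics/'+name,im[:,:,::-1]); return im,d,K,T
E
python3 - <<'E'
from h import *
np.set_printoptions(precision=4,suppress=True)
s=readout.read_state();print(s['time_s'],s['opening'],s['force']);print(np.array(s['tcp_rot']))
for c in ['top','scene']:
    im,d,K,T=snap(c,c+'.png'); W=world(K,T,d)
    print(c,T[:3,3])
    for t in ['forceps','rest','dish','rider','plate','tape']:
        for r in look_for(t,c)[:3]:
            e=r['extent'];u,v=int((e[0]+e[2])/2),int((e[1]+e[3])/2)
            print(t,round(r['conf'],2),np.round(e),W[min(v,383),min(u,511)])
a=cv2.imread('pics/top.png');
E
```

```text
0.0 1.0015188981289835 [-0.1732  0.5473  0.5236]
[[-0.9086  0.4176 -0.0012]
 [ 0.4176  0.9086 -0.0018]
 [ 0.0004 -0.0022 -1.    ]]
top [0.3198 0.2157 0.905 ]
forceps 0.74 [323. 168. 357. 244.] [ 0.4611 -0.0123  0.0059]
rest 0.42 [329. 176. 346. 229.] [ 0.4657 -0.0004  0.0394]
dish 0.91 [190. 144. 228. 178.] [0.599  0.2976 0.0153]
rider 0.59 [292. 104. 335. 146.] [0.6804 0.0259 0.0008]
rider 0.49 [106. 183. 167. 233.] [0.4931 0.4784 0.0189]
plate 0.74 [108. 181. 166. 232.] [0.4956 0.4784 0.0188]
tape 0.6 [295. 104. 338. 145.] [0.6792 0.0185 0.0024]
tape 0.29 [312. 165. 350. 240.] [0.4727 0.0082 0.0054]
tape 0.17 [323. 177. 353. 246.] [ 0.4489 -0.0081  0.0069]
scene [ 0.1704 -0.2586  0.7689]
forceps 0.61 [245. 238. 329. 274.] [0.482  0.0299 0.0062]
forceps 0.22 [163. 117. 217. 157.] [0.5032 0.4812 0.0198]
rest 0.69 [251. 234. 330. 286.] [0.4811 0.0185 0.0055]
dish 0.73 [243. 234. 332. 274.] [0.4736 0.0229 0.0347]
dish 0.58 [238. 148. 274. 177.] [0.5944 0.2893 0.016 ]
rider 0.33 [243. 238. 333. 277.] [0.478  0.0253 0.0082]
rider 0.26 [163. 120. 218. 157.] [0.5004 0.4707 0.0217]
plate 0.68 [163. 118. 217. 156.] [0.5032 0.4812 0.0198]
plate 0.51 [237. 147. 272. 176.] [0.5932 0.2966 0.0144]
tape 0.87 [332. 190. 373. 231.] [0.6924 0.0295 0.0003]
```

View pics/top.png

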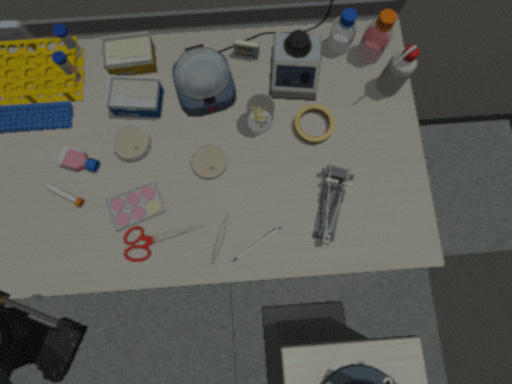

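```bash
python3 -m pendant '[[-1,-1,0,0,0,0,-1],[-1,-1,0,0,0,0,-1],[-1,-1,0,0,0,0,-1],[-1,-1,0,0,0,0,-1],[-1,-1,0,0,0,0,-1],[-1,-1,0,0,0,0,-1],[-1,-1,0,0,0,0,-1]]'; python3 -m pendant '[[-1,-1,0,0,0,-0.08,-1],[-1,-1,0,0,0,-0.08,-1],[-1,-1,0,0,0,-0.08,-1],[-1,-1,0,0,0,-0.08,-1],[-1,-1,0,0,0,-0.08,-1],[-1,-1,0,0,0,-0.08,-1],[-1,-1,0,0,0,-0.08,-1],[-1,-1,0,0,0,-0.08,-1]]'
python3 - <<'E'
from h import *
np.set_printoptions(precision=4,suppress=True)
s=readout.read_state();print(s['time_s'],s['position'],s['joint_positions']);print(np.array(s['tcp_rot']))
print(calibration('wrist'))
im,d,K,T=snap('wrist','w1.png'); W=world(K,T,d); print(T)
for t in ['forceps','rest','rider','pointer','mark','tip_fixed','grip']:
    for r in look_for(t,'wrist')[:2]:
        e=r['extent'];u,v=int((e[0]+e[2])/2),int((e[1]+e[3])/2)
        print(t,round(r['conf'],2),np.round(e),W[min(v,383),min(u,511)])
E
```

```text
time_s: 1.4
position: [0.3603, 0.2996, 0.2925]
tcp_rot: [[-0.906, 0.422, 0.0], [0.422, 0.906, -0.001], [-0.001, -0.001, -1.0]]
force: [-0.1, 0.1, -0.8]
opening: 0.997
grasp_force: 0.0
time_s: 2.2
position: [0.4578, 0.0372, 0.2922]
tcp_rot: [[-0.984, 0.181, -0.0], [0.181, 0.984, 0.001], [0.0, 0.001, -1.0]]
force: [-0.6, 0.3, 0.4]
opening: 0.994
grasp_force: 0.0
2.2 [0.4578 0.0372 0.2922] [ -9.3627  17.5131 105.0442   0.0498  57.4534 -88.9739]
[[-0.9835  0.1808 -0.0001]
 [ 0.1808  0.9835  0.0008]
 [ 0.0002  0.0007 -1.    ]]
{'mtx': array([[292.2446,   0.    , 251.5309],
       [  0.    , 292.2446, 193.9312],
       [  0.    ,   0.    ,   1.    ]]), 'mount': array([[-0.0006, -0.9586, -0.2848,  0.0774],
       [ 1.    , -0.001 ,  0.0012, -0.0002],
       [-0.0014, -0.2848,  0.9586, -0.0919],
       [ 0.    ,  0.    ,  0.    ,  1.    ]])}
[[ 0.1814  0.9426  0.2803  0.3816]
 [ 0.9834 -0.1745 -0.0496  0.051 ]
 [ 0.0021  0.2846 -0.9586  0.3841]
 [ 0.      0.      0.      1.    ]]
forceps 0.66 [197. 102. 250. 255.] [0.456  0.003  0.0407]
rest 0.86 [196. 110. 261. 247.] [0.465  0.0046 0.005 ]
rider 0.51 [216. 220. 227. 232.] [ 0.5099 -0.0097  0.0546]
pointer 0.57 [206. 130. 236. 252.] [ 0.4714 -0.004   0.0405]
pointer 0.5 [217. 215. 222. 231.] [ 0.5073 -0.012   0.0503]
mark 0.56 [220. 217. 222. 229.] [ 0.509  -0.0099  0.0503]
mark 0.48 [322.  49. 415. 128.] [0.3854 0.1942 0.0094]
tip_fixed 0.71 [194. 101. 250. 253.] [0.4531 0.0026 0.0424]
grip 0.88 [196. 100. 249. 256.] [0.4555 0.002  0.0423]
```

View pics/w1.png

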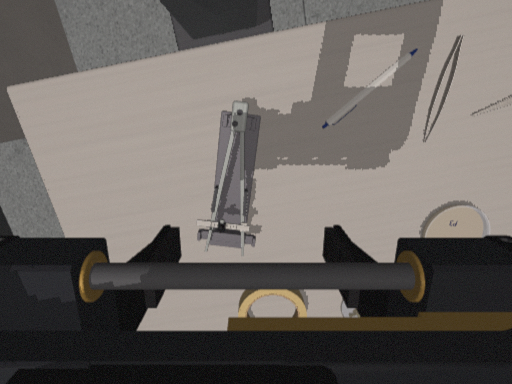

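```bash
python3 - <<'E'
from h import *
np.set_printoptions(precision=4,suppress=True)
im,d,K,T=snap('wrist','w2.png'); W=world(K,T,d)
sub=np.zeros((384,512),bool); sub[95:262,188:268]=1
z=W[...,2]
print('bench z',np.median(z[150:200,280:320]))
for lo,hi in [(.003,.01),(.03,.06),(.045,.06)]:
    m=sub&(z>lo)&(z<hi); P=W[m][:,:2].astype(np.float32)
    c,s,a=cv2.minAreaRect(P); print(lo,hi,len(P),np.array(c),np.array(s),a, np.median(P,0))
m=sub&(z>.03)
out=np.zeros((384,512,3),np.uint8)
c=cv2.resize(im[95:262,188:268,::-1],None,fx=3.5,fy=3.5,interpolation=cv2.INTER_CUBIC)
zz=cv2.resize(np.clip(z*255/.06,0,255).astype(np.uint8)[95:262,188:268],None,fx=3.5,fy=3.5,interpolation=0)
cv2.imwrite('pics/c2.png',np.hstack([c,cv2.applyColorMap(zz,2)]))
for u,v in [(239,104),(207,249),(242,253),(217,186),(246,189),(221,217)]: print(u,v,W[v-1:v+2,u-1:u+2].reshape(-1,3)[np.argmax(W[v-1:v+2,u-1:u+2,2])])
E
```

```text
bench z -0.0006323032064232681
0.003 0.01 2782 [0.4739 0.0092] [0.0499 0.1857] 72.30425262451172 [0.4584 0.0109]
0.03 0.06 2228 [0.4639 0.0106] [0.0759 0.1925] 73.49100494384766 [0.4643 0.0193]
0.045 0.06 275 [ 0.4452 -0.0003] [0.0645 0.1535] 82.81825256347656 [ 0.5122 -0.0081]
239 104 [0.3752 0.0393 0.0447]
207 249 [ 0.5464 -0.0383  0.0363]
242 253 [0.5581 0.0064 0.0377]
217 186 [ 0.4629 -0.0037  0.041 ]
246 189 [0.4764 0.027  0.0356]
221 217 [ 0.5177 -0.0164  0.0068]
```

View pics/c2.png

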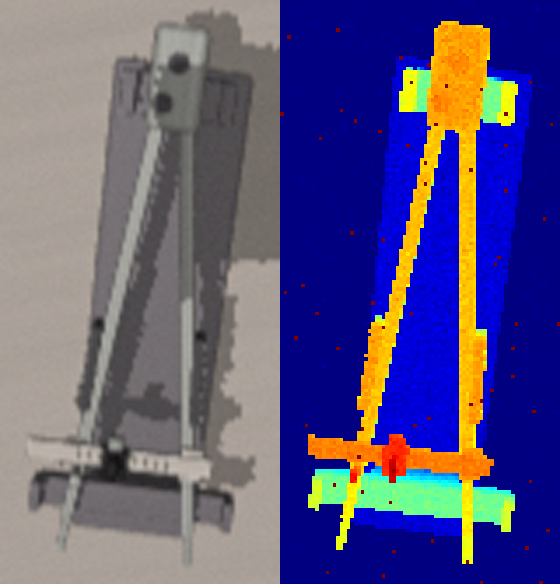

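```bash
python3 -m pendant '[[-0.1635,-0.136,0.3,0,0,0.38,-1],[-0.1635,-0.136,0.3,0,0,0.38,-1],[-0.1635,-0.136,0.3,0,0,0.38,-1],[-0.1635,-0.136,0.3,0,0,0.38,-1],[-0.1635,-0.136,0.3,0,0,0.38,-1],[-0.1635,-0.136,0.3,0,0,0.38,-1],[-0.1635,-0.136,0.3,0,0,0.38,-1],[-0.1635,-0.136,0.3,0,0,0.38,-1]]' >/dev/null
python3 -m pendant '[[0,0,0,0,0,0.38,-1],[0,0,0,0,0,0.38,-1],[0,0,0,0,0,0.38,-1],[0,0,0,0,0,0.38,-1],[0,0,0,0,0,0.38,-1],[0,0,0,0,0,0.38,-1],[0,0,0,0,0,0.38,-1],[0,0,0,0,0,0.38,-1]]'>/dev/null
python3 -m pendant '[[0,0,0.1,0,0,0.28,-1],[0,0,0.1,0,0,0.28,-1],[0,0,0.1,0,0,0.28,-1],[0,0,0.1,0,0,0.28,-1],[0,0,0.1,0,0,0.28,-1],[0,0,0.1,0,0,0.28,-1],[0,0,0.1,0,0,0.28,-1]]'
cat > look.py <<'E'
from h import *
import sys
np.set_printoptions(precision=4,suppress=True)
s=readout.read_state();print(s['time_s'],s['position'],s['joint_positions']);R=np.array(s['tcp_rot']);print(R[:2])
im,d,K,T=snap('wrist',sys.argv[1]); W=world(K,T,d)
np.savez(sys.argv[1][:-4],W=W)
for t in ['grip','rider','pointer','mark','tip_fixed','tip_moving']:
    for r in look_for(t,'wrist')[:2]:
        e=r['extent'];u,v=int((e[0]+e[2])/2),int((e[1]+e[3])/2)
        print(t,round(r['conf'],2),np.round(e,1),W[min(v,383),min(u,511)])
E
python3 look.py w3.png
```

```text
time_s: 4.95
position: [0.4848, 0.005, 0.2123]
tcp_rot: [[0.954, -0.3, 0.0], [-0.3, -0.954, -0.0], [0.0, -0.0, -1.0]]
force: [-0.4, -0.2, -0.0]
opening: 1.0
grasp_force: 0.0
4.95 [0.4848 0.005  0.2123] [-12.6421  26.7283 106.4702   0.003   46.7897  94.8031]
[[ 0.954  -0.2998  0.0002]
 [-0.2998 -0.954  -0.    ]]
grip 0.83 [217.2 113.9 295.  301. ] [0.4602 0.0081 0.0055]
rider 0.42 [256.  157.2 263.3 173.5] [ 0.513  -0.0102  0.0564]
pointer 0.69 [255.4 109.8 279.6 264.8] [ 0.4879 -0.0107  0.0409]
pointer 0.6 [211.8 104.5 296.7 259.8] [0.4876 0.0019 0.0062]
mark 0.71 [256.9 154.1 263.1 171.7] [ 0.5151 -0.0118  0.056 ]
tip_fixed 0.82 [219.8 110.6 297.1 301.1] [0.4619 0.0054 0.006 ]
tip_moving 0.76 [255.3 109.6 282.3 269.2] [ 0.4857 -0.011   0.041 ]
```

View pics/w3.png

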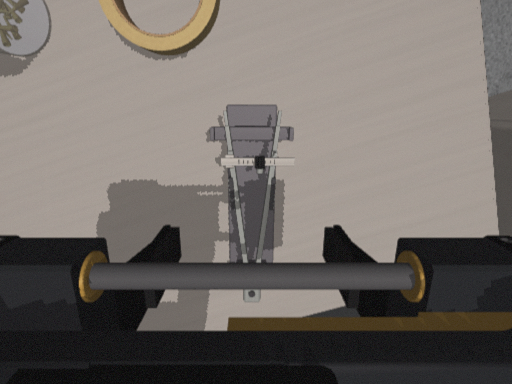

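```bash
python3 -m pendant '[[0.004,0,0.2,0,0,0,-1],[0.004,0,0.4,0,0,0,-1],[0.004,0,0.55,0,0,0,-1],[0.004,0,0.62,0,0,0,-1],[0.004,0,0.62,0,0,0,-1],[0.004,0,0.62,0,0,0,-1]]'
python3 look.py w4.png
```

```text
time_s: 5.9
position: [0.4856, 0.0045, 0.0883]
tcp_rot: [[0.954, -0.3, -0.0], [-0.3, -0.954, 0.0], [-0.0, 0.0, -1.0]]
force: [-0.8, 0.3, -0.3]
opening: 0.998
grasp_force: 0.0
5.9 [0.4856 0.0045 0.0883] [-12.6796  40.4457 110.37     0.0008  29.1916  94.7854]
[[ 0.9539 -0.3001 -0.0001]
 [-0.3001 -0.9539  0.    ]]
grip 0.85 [194.9 114.9 330.5 319.6] [ 0.5121 -0.0088  0.0506]
rider 0.68 [257.3 199.  277.2 232.2] [ 0.514  -0.0116  0.0551]
pointer 0.73 [264.7 112.6 306.5 316.8] [ 0.5084 -0.0196  0.0459]
mark 0.8 [256.6 194.7 276.3 230.5] [ 0.5161 -0.0117  0.0566]
tip_fixed 0.6 [194.7 115.3 332.5 318. ] [ 0.5125 -0.0095  0.051 ]
tip_moving 0.9 [266.  115.8 306.8 319.7] [ 0.5047 -0.0197  0.0408]
tip_moving 0.55 [195.3 115.3 331.6 317.7] [ 0.5125 -0.0095  0.051 ]
```

View pics/w4.png

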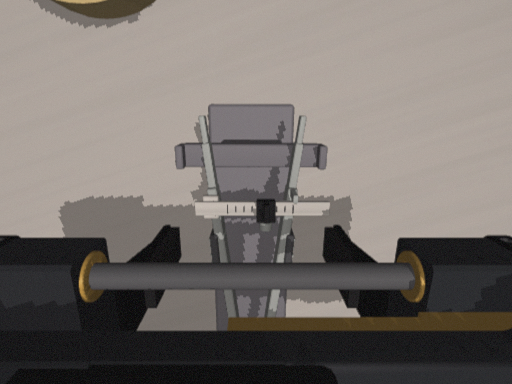

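```bash
python3 -m pendant '[[0,0,0,0,0,0,-0.2],[0,0,0,0,0,0,-0.2],[0,0,0,0,0,0,-0.05],[0,0,0,0,0,0,0.05],[0,0,0,0,0,0,0.1],[0,0,0,0,0,0,0.13],[0,0,0,0,0,0,0.13],[0,0,0,0,0,0,0.13]]'
python3 -m pendant '[[0,0,0,0,0,0,0.15],[0,0,0,0,0,0,0.17],[0,0,0,0,0,0,0.19],[0,0,0,0,0,0,0.2],[0,0,0,0,0,0,0.2],[0,0,0,0,0,0,0.2]]'
```

```text
time_s: 7.05
position: [0.4855, 0.0046, 0.0882]
tcp_rot: [[0.954, -0.3, -0.0], [-0.3, -0.954, 0.0], [-0.0, -0.0, -1.0]]
force: [-0.1, 0.1, -0.7]
opening: 0.451
grasp_force: 5.4
time_s: 7.65
position: [0.4854, 0.0045, 0.0882]
tcp_rot: [[0.954, -0.3, -0.0], [-0.3, -0.954, 0.0], [-0.0, 0.0, -1.0]]
force: [-0.1, 0.4, -0.9]
opening: 0.403
grasp_force: 7.0
```

```bash
python3 -m pendant '[[0,0,-0.05,0,0,0,0.22],[0,0,-0.1,0,0,0,0.22],[0,0,-0.15,0,0,0,0.22],[0,0,-0.2,0,0,0,0.22],[0,0,-0.3,0,0,0,0.22],[0,0,-0.4,0,0,0,0.22],[0,0,-0.4,0,0,0,0.22],[0,0,-0.4,0,0,0,0.22]]'
python3 look.py w5.png; python3 - <<'E'
import cv2
a=cv2.imread('pics/w5.png')[100:260,180:345]
cv2.imwrite('pics/c5.png',cv2.resize(a,None,fx=3.6,fy=3.6,interpolation=cv2.INTER_CUBIC))
E
```

```text
time_s: 8.45
position: [0.4856, 0.0045, 0.1689]
tcp_rot: [[0.954, -0.3, 0.002], [-0.3, -0.954, -0.0], [0.002, -0.0, -1.0]]
force: [-1.0, 0.6, -0.9]
opening: 0.395
grasp_force: 7.4
8.45 [0.4856 0.0045 0.1689] [-12.6796  31.2705 108.3026  -0.0035  40.3368  94.8032]
[[ 0.9538 -0.3004  0.0015]
 [-0.3004 -0.9538 -0.0004]]
grip 0.55 [202.7 112.9 339.4 318.7] [ 0.5114 -0.0132  0.1304]
grip 0.5 [263.6 114.  290.8 318.4] [ 0.5123 -0.0159  0.1361]
rider 0.9 [264.5 201.  281.4 230.8] [ 0.5111 -0.0136  0.1299]
pointer 0.62 [261.7 113.9 291.8 318.9] [ 0.5128 -0.0155  0.1369]
tip_fixed 0.64 [204.8 114.  339.7 318.1] [ 0.5111 -0.0135  0.1312]
tip_moving 0.71 [260.6 114.2 290.3 322.3] [ 0.5118 -0.0148  0.1365]
```

View pics/c5.png

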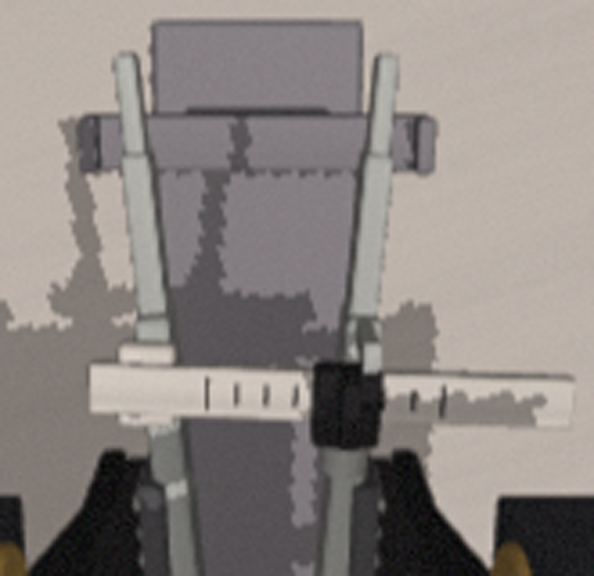

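```bash
cat > rid.py <<'E'
from h import *
import sys
a=cv2.imread('pics/'+sys.argv[1]+'.png'); W=np.load(sys.argv[1]+'.npz')['W']
s=readout.read_state(); R=np.array(s['tcp_rot']); L=(W-np.array(s['position']))@R  # tool coords
h=.051+.007-L[...,2]   # height above blades' underside
x=L[...,0]; y=-L[...,1]; sl=np.s_[185:235,250:300]
np.set_printoptions(precision=1,suppress=True,linewidth=220)
# fixed blade direction (y>0)
m=(abs(h-.0065)<.006)&(abs(x-.055)<.018)&(y>.008)&(y<.03); f=np.polyfit(x[m],y[m],1); print('fixed blade slope',f[0],m.sum())
m=(abs(h-.0065)<.006)&(abs(x-.055)<.018)&(y<-.003)&(y>-.03); f=np.polyfit(x[m],y[m],1); print('moving blade slope',f[0],m.sum())
b=np.clip(a[sl].astype(float)*2.2,0,255).astype(np.uint8)
zz=np.clip((h[sl]-.010)*255/.02,0,255).astype(np.uint8)
up=lambda q:cv2.resize(q,None,fx=7.6,fy=7.6,interpolation=0)
cv2.imwrite('pics/r_'+sys.argv[1]+'.png',np.hstack([up(b),cv2.applyColorMap(up(zz),2)]))
m=(h>.0225)&(h<.03)&(x>.015)&(x<.045)&(abs(y)<.03)
print('rider top',m.sum(),x[m].min()*1e3,x[m].max()*1e3,y[m].min()*1e3,y[m].max()*1e3)
for lo in np.arange(16,30,1):
    m=(h*1e3>lo)&(h*1e3<=lo+1)&(x>.02)&(x<.045)&(abs(y)<.03)
    if m.sum(): print(lo,m.sum(),'x',np.percentile(x[m]*1e3,[5,50,95]),'y',np.percentile(y[m]*1e3,[5,50,95]))
E
python3 rid.py w5
```

```text
fixed blade slope 0.09536629043454714 643
moving blade slope -0.09037510945915471 632
rider top 206 22.560753982830487 41.81143628788775 -15.2311983569751 -7.479902905884023
16 755 x [28.8 32.1 35.7] y [-27.9   1.   20.9]
17 287 x [29.6 32.7 36. ] y [-26.3   1.9  20.8]
18 24 x [30.3 34.9 40.9] y [-17.3  -7.   18.8]
19 30 x [23.8 37.  41.5] y [-14.4 -10.2  -6.8]
20 78 x [24.1 30.7 36.9] y [-15.7  -9.6  -7.1]
21 206 x [23.8 31.  37.2] y [-15.3 -10.   -7.1]
22 110 x [22.9 30.8 39.9] y [-14.9 -11.5  -7.5]
23 43 x [25.9 38.5 41.3] y [-15.2 -13.8 -10. ]
24 12 x [30.9 37.7 41.2] y [-14.8 -13.  -10.2]
25 12 x [28.4 31.6 37.3] y [-12.4 -11.2 -10.1]
26 42 x [28.9 33.2 37.3] y [-12.3 -10.9 -10.4]
27 49 x [28.9 32.8 37.1] y [-12.5 -11.7 -10.5]
28 8 x [29.6 33.8 37. ] y [-12.2 -11.2 -10.8]
```

View pics/r_w5.png

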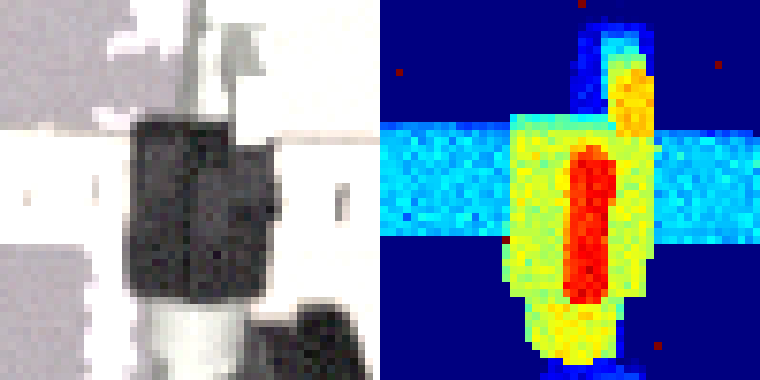

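```bash
cat > gap.py <<'E'
from h import *
import sys
W=np.load(sys.argv[1]+'.npz')['W']
s=readout.read_state(); R=np.array(s['tcp_rot']); L=(W-np.array(s['position']))@R
h=(.058-L[...,2])*1e3; x=L[...,0]*1e3; y=-L[...,1]*1e3
f=(h>24.8)&(h<31)&(x>24)&(x<39)&(y>-22)&(y<5)
p=np.polyfit(x[f],y[f],1)
q=(h>22)&(h<25.5)&(x>36.8)&(x<43)&(y>-24)&(y<5)&(x>x[f].max()-.3)
def span(v): return np.round(np.percentile(v,[0,5,50,95,100]),2)
print('fin',f.sum(),'slope',p[0],'at front y',np.polyval(p,x[f].max()),'x',span(x[f]),'y',span(y[f]),'h',np.median(h[f]))
print('pin',q.sum(),'x',span(x[q]),'y',span(y[q]),'h',np.median(h[q]))
th=(41.7-87*s['opening'])/95
d=(y[q].min()+y[q].max())/2; e=(np.median(y[q])+d)/2-np.polyval(p,np.median(x[q]))
e2=np.median(y[q]-np.polyval(np.array([-th/2,p[1]+ (p[0]+th/2)*np.mean(x[f])]),x[q]))
print('width',87*s['opening'],'theta',th,'pin-fin',e,e2,'mm -> width change',e*95/133)
E
python3 gap.py w5
python3 -m pendant '[[0,0,-0.2,0,0,0,0.24],[0,0,-0.3,0,0,0,0.25],[0,0,-0.3,0,0,0,0.25],[0,0,-0.3,0,0,0,0.25]]'
python3 look.py w6.png >/dev/null; python3 gap.py w6
```

```text
fin 113 slope -0.04390683255367298 at front y -11.543169839980914 x [28.16 28.78 33.22 37.22 37.78] y [-12.88 -12.51 -11.32 -10.28 -10.02] h 27.018868108752965
pin 47 x [37.49 37.88 39.61 41.37 41.81] y [-15.23 -15.19 -14.18 -12.93 -11.83] h 23.393065541250646
width 34.09830240087289 theta 0.08001786946449593 pin-fin -2.234450831624608 -2.5407571091206016 mm -> width change -1.5960363083032916
time_s: 9.2
position: [0.4852, 0.0046, 0.2279]
tcp_rot: [[0.954, -0.3, -0.0], [-0.3, -0.954, 0.0], [-0.0, 0.0, -1.0]]
force: [0.2, -1.3, -1.6]
opening: 0.38
grasp_force: 8.0
fin 99 slope -0.03498820377706133 at front y -12.240144663432895 x [27.68 28.14 32.01 36.38 36.67] y [-13.32 -13.17 -12.12 -10.98 -10.85] h 26.204737061818058
pin 36 x [36.82 37.36 39.16 40.76 40.98] y [-14.27 -14.24 -13.31 -12.36 -11.59] h 22.792534164121022
width 32.99780298489203 theta 0.09160207384324179 pin-fin -0.7931951219754545 -0.8821302362305072 mm -> width change -0.5665679442681818
```

```bash
python3 -m pendant '[[-0.01,-0.05,0,0,0,0,0.255],[-0.03,-0.15,0,0,0,0,0.262],[-0.05,-0.27,0,0,0,0,0.262],[-0.07,-0.4,0,0,0,0,0.262],[-0.09,-0.53,0,0,0,0,0.262],[-0.11,-0.65,0,0,0,0,0.262],[-0.13,-0.74,0,0,0,0,0.262],[-0.135,-0.78,0,0,0,0,0.262]]'
python3 -m pendant '[[-0.01,-0.08,0,0,0,0,0.262],[-0.04,-0.21,0,0,0,0,0.262],[-0.06,-0.34,0,0,0,0,0.262],[-0.08,-0.47,0,0,0,0,0.262],[-0.1,-0.6,0,0,0,0,0.262],[-0.12,-0.7,0,0,0,0,0.262],[-0.13,-0.76,0,0,0,0,0.262],[-0.135,-0.78,0,0,0,0,0.262]]'
python3 -m pendant '[[0,0,0,0,0,0,0.262],[0,0,0,0,0,0,0.262],[0,0,0,0,0,0,0.262]]'
python3 look.py w7.png >/dev/null; python3 gap.py w7
python3 - <<'E'
from h import *
W=np.load('w7.npz')['W'];s=readout.read_state();R=np.array(s['tcp_rot']);print(s['joint_positions'])
for r in look_for('dish','wrist')[:3]: print(r)
m=(W[...,2]>.011)&(W[...,2]<.019)&(np.hypot(W[...,0]-.597,W[...,1]-.295)<.075)
c,rad=cv2.minEnclosingCircle(W[m][:,:2].astype(np.float32)); print(m.sum(),'circle',c,rad,(np.array([*c,0])-s['position'])@R)
print(cv2.minAreaRect(W[m][:,:2].astype(np.float32)))
E
```

```text
time_s: 10.35
position: [0.5062, 0.1636, 0.2281]
tcp_rot: [[0.954, -0.298, -0.0], [-0.298, -0.954, 0.0], [-0.0, -0.0, -1.0]]
force: [0.3, -1.0, -0.8]
opening: 0.372
grasp_force: 8.4
time_s: 11.15
position: [0.5277, 0.3194, 0.2281]
tcp_rot: [[0.954, -0.3, 0.0], [-0.3, -0.954, 0.0], [0.0, -0.0, -1.0]]
force: [0.8, -0.3, -1.2]
opening: 0.37
grasp_force: 8.4
time_s: 11.45
position: [0.5276, 0.3174, 0.2282]
tcp_rot: [[0.953, -0.302, -0.001], [-0.302, -0.953, -0.0], [-0.0, 0.001, -1.0]]
force: [0.8, -0.0, -0.7]
opening: 0.371
grasp_force: 8.4
fin 91 slope -0.04854220721981274 at front y -13.48995449132721 x [27.61 28.12 32.48 36.1  36.73] y [-14.43 -14.38 -13.19 -12.2  -12.16] h 25.610373824846334
pin 18 x [37.57 37.79 39.38 40.85 40.92] y [-14.59 -14.58 -13.85 -12.69 -12.68] h 22.506953528019324
width 32.35406091012293 theta 0.09837830620923232 pin-fin -0.12471625667969377 -0.2087133591582182 mm -> width change -0.08908304048549555
[2.07050869e+01 3.38803771e+01 8.68576982e+01 1.00271645e-03
 5.92590234e+01 1.28209017e+02]
{'extent': [206.7, 63.4, 291.9, 157.9], 'conf': 0.91}
6077 circle (0.6008214950561523, 0.2994638979434967) 0.045328982174396515 [ 0.07529371 -0.00415175  0.22832614]
((0.6011273860931396, 0.29956111311912537), (0.08914224803447723, 0.08887015283107758), 33.63373565673828)
```

View pics/w7.png

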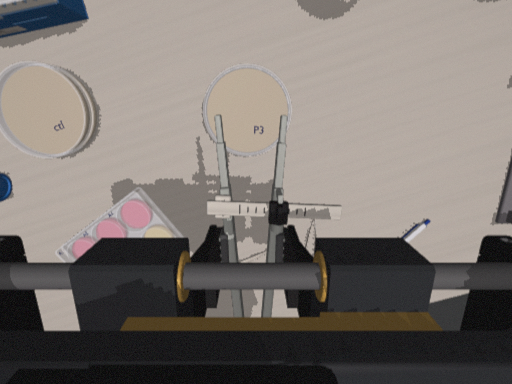

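```bash
python3 -m pendant '[[0,0,0.06,0,0,0,0.264],[0.005,-0.01,0.17,0,0,0,0.265],[0.01,-0.02,0.3,0,0,0,0.265],[0.01,-0.02,0.42,0,0,0,0.265],[0.01,-0.02,0.52,0,0,0,0.265],[0.01,-0.02,0.58,0,0,0,0.265],[0.01,-0.02,0.605,0,0,0,0.265],[0.01,-0.02,0.605,0,0,0,0.265]]'
python3 -m pendant '[[0,0,0,0,0,0,0.265],[0,0,0,0,0,0,0.265],[0,0,0,0,0,0,0.265],[0,0,0,0,0,0,0.265]]'
cat > fin.py <<'E'
from h import *
import sys
W=np.load(sys.argv[1]+'.npz')['W'];s=readout.read_state();R=np.array(s['tcp_rot']);L=(W-np.array(s['position']))@R*1e3
h=58-L[...,2];x=L[...,0];y=-L[...,1]
for n,g in [('fix',(y>5)&(y<30)),('mov',(y<-5)&(y>-30))]:
    m=g&(h>4)&(h<14)&(x>42)&(x<80)&(W[...,2]>.035); p=np.polyfit(x[m],h[m],1); k=m&(x>x[m].max()-4)
    print(n,m.sum(),'slope deg',np.degrees(np.arctan(p[0])),'h at 60',np.polyval(p,60),'tip world',W[k].mean(0),'x max',x[m].max())
m=(h>14.5)&(h<18)&(x>25)&(x<36)&(abs(y)<36);p=np.polyfit(y[m],h[m],1);print('scale roll deg',np.degrees(np.arctan(p[0])))
m=(W[...,2]>.011)&(W[...,2]<.019)&(np.hypot(W[...,0]-.601,W[...,1]-.3)<.06)
print(cv2.minEnclosingCircle(W[m][:,:2].astype(np.float32)))
E
python3 look.py w8.png >/dev/null; python3 gap.py w8; python3 fin.py w8; python3 look.py w9.png >/dev/null; python3 gap.py w9
```

```text
time_s: 12.65
position: [0.5306, 0.3215, 0.1065]
tcp_rot: [[0.954, -0.3, -0.001], [-0.3, -0.954, -0.0], [-0.001, 0.001, -1.0]]
force: [-0.2, 0.1, -0.6]
opening: 0.37
grasp_force: 8.4
time_s: 13.05
position: [0.5311, 0.3217, 0.108]
tcp_rot: [[0.954, -0.3, 0.001], [-0.3, -0.954, 0.0], [0.001, -0.001, -1.0]]
force: [-0.3, -0.8, -1.3]
opening: 0.369
grasp_force: 8.4
fin 103 slope -0.03188405556026772 at front y -12.43252509320287 x [27.71 28.52 32.5  36.35 36.84] y [-13.54 -13.42 -12.3  -11.18 -11.14] h 26.14891796736784
pin 41 x [36.84 37.54 39.21 40.92 41.21] y [-13.68 -13.57 -12.61 -11.7  -11.64] h 22.90868308901986
width 32.44484792492794 theta 0.09742265342181117 pin-fin -0.1289219940275892 0.0045754556987684936 mm -> width change -0.09208713859113514
fix 569 slope deg -3.1560668832358205 h at 60 8.033493448381407 tip world [0.60649927 0.31488953 0.0564843 ] x max 76.21959011633201
mov 559 slope deg -3.027932831149284 h at 60 7.970079697559929 tip world [0.59682698 0.28543283 0.05625115] x max 75.78978969773601
scale roll deg -0.03689315729509022
((0.6004247069358826, 0.29937827587127686), 0.045494768768548965)
fin 96 slope -0.040562946809749735 at front y -12.726940466905477 x [27.72 28.19 32.1  36.03 36.58] y [-13.7  -13.61 -12.63 -11.46 -11.38] h 25.65435526016536
pin 22 x [37.28 37.32 39.35 40.6  41.08] y [-13.85 -13.85 -12.85 -11.94 -11.85] h 22.294748612662627
width 32.35637831793986 theta 0.09835391244273838 pin-fin -0.012603542880917473 0.0659876993738342 mm -> width change -0.009002530629226766
```

```bash
python3 - <<'E'
from h import *
for n,p,z0 in [('w4',[.4856,.0045,.0883],.03),('w8',[.5311,.3217,.108],.035)]:
    W=np.load(n+'.npz')['W'];R=np.array(readout.read_state()['tcp_rot'])
    L=(W-np.array(p))@R*1e3; h=58-L[...,2];x=L[...,0];y=-L[...,1]
    for lo,hi in [(43,57),(62,74)]:
        m=(abs(y)>5)&(abs(y)<30)&(h>4)&(h<14)&(x>lo)&(x<hi)
        if n=='w4' and lo<50: m&=(h>7.5)
        print(n,lo,m.sum(),np.median(h[m]),np.polyfit(x[m],h[m],1)[0])
    m=(h>14)&(h<19)&(x>27)&(x<35)&(abs(y)<36); m&=(y>-5)|(y<-18);print('scale top h',np.median(h[m]),np.degrees(np.polyfit(x[m],h[m],1)[0]))
E
python3 -m pendant '[[0,0,0,0,0,0,0.265],[0,0,0,0,0,0,0.265],[0,0,0,0,0,0,0.265],[0,0,0,0,0,0,0.265],[0,0,0,0,0,0,0.265],[0,0,0,0,0,0,0.265],[0,0,0,0,0,0,0.265],[0,0,0,0,0,0,0.265]]'
```

```text
w4 43 375 8.18937585351889 -0.005071875858433682
w4 62 356 6.453534892617654 -0.034730193274950964
scale top h 15.05413554954744 1.0076259961327179
w8 43 490 7.984947258708541 0.0064549401197553395
w8 62 350 6.639581607469822 -0.05131790754611278
scale top h 15.117943147258693 0.7960767669367088
time_s: 14.55
position: [0.5308, 0.3216, 0.1072]
tcp_rot: [[0.954, -0.3, -0.0], [-0.3, -0.954, -0.0], [-0.0, 0.0, -1.0]]
force: [-0.6, -0.5, -1.6]
opening: 0.369
grasp_force: 8.4
```

```bash
python3 -m pendant '[[0,0,0,0,0,0,0.265],[0,0,0,0,0,0,0.265],[0,0,0,0,0,0,0.265],[0,0,0,0,0,0,0.265],[0,0,0,0,0,0,0.265],[0,0,0,0,0,0,0.265],[0,0,0,0,0,0,0.265],[0,0,0,0,0,0,0.265]]'
for i in 1 2 3 4; do python3 look.py wa.png >/dev/null; python3 gap.py wa | tail -1; done; python3 rid.py wa >/dev/null
```

```text
time_s: 15.35
position: [0.5308, 0.3216, 0.1073]
tcp_rot: [[0.954, -0.3, -0.0], [-0.3, -0.954, 0.0], [-0.0, -0.0, -1.0]]
force: [0.2, -0.1, -1.5]
opening: 0.368
grasp_force: 8.4
width 32.154769459689795 theta 0.10047611095063376 pin-fin -0.06362177779682021 -0.019204381224449563 mm -> width change -0.04544412699772872
width 32.58928369965894 theta 0.09590227684569537 pin-fin 0.049409361394637585 0.21281769648823712 mm -> width change 0.035292400996169704
width 32.29488205787056 theta 0.0990012414960994 pin-fin 0.07141572624145454 0.19271631791802513 mm -> width change 0.05101123302961038
width 32.034868342499585 theta 0.1017382279736886 pin-fin -0.03893467690734376 0.04708273518544459 mm -> width change -0.02781048350524554
```

View pics/r_wa.png

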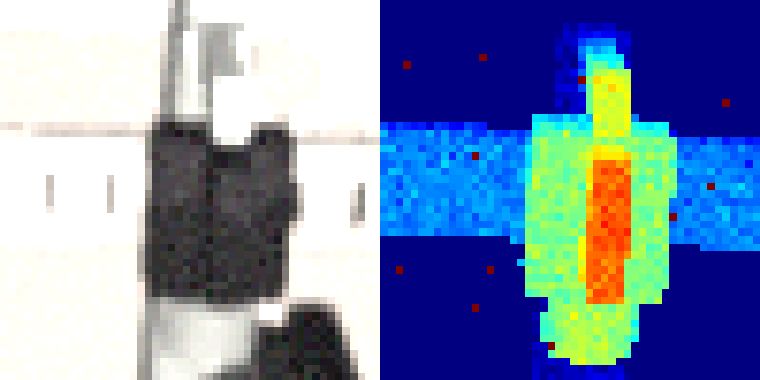

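The depth picture shows the pin (x about 593–630) and the fin (about 587–630) in one line. The gap has been held for over two seconds, so I am handing in.

```bash
python3 -m pendant '[[0,0,0,0,0,0,0.265],[0,0,0,0,0,0,0.265],[0,0,0,0,0,0,0.265],[0,0,0,0,0,0,0.265],[0,0,0,0,0,0,0.265],[0,0,0,0,0,0,0.265],[0,0,0,0,0,0,0.265],[0,0,0,0,0,0,0.265]]' && python3 -c "
from rig import bot; print(bot.hand_in())"
```

```text
time_s: 17.55
position: [0.5308, 0.3216, 0.1072]
tcp_rot: [[0.954, -0.3, 0.0], [-0.3, -0.954, -0.0], [0.0, -0.0, -1.0]]
force: [0.2, 0.6, -1.3]
opening: 0.369
grasp_force: 8.4
the job is handed in; nothing more can be done
None
```

The job is handed in at 17.6 s, with no verdict returned: the forceps are held level, the pointer within about 0.1 mm of the rider's line, and both tips about 35 mm above the lone dish, steady for over two seconds and still held.

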